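# Reading lens at focus over a nut

## Task

Check the thread of the largest hex nut on the green cutting mat with the reading lens: take the lens by its handle, draw it out from under the low plywood shelf without knocking it against the shelf, and hold it flat over that nut, centred on the hole, with the middle of the rim at the height of the tip of the height gauge's pointer, which has been set to this lens's focus. Finish still holding the lens there, steady and level and touching nothing but your fingers; leave the nuts, the height gauge with its setting and the little bolt stool as they are.

Things in the scene. Friction and masses are not known exactly. Their poses are not given: they have to be found in the camera images.
- lens: reading lens, 0.18 kg, lying flat and loose on the table, glass partly under the shelf's front edge, handle out towards the robot. Black rim 82 mm across, 12 mm thick; steel neck; straight black handle 20 mm wide, 16 mm thick, flat-sided, 57 to 167 mm behind the middle of the glass. Origin on the table under the middle of the glass; z up, x from handle to glass
- lens_centre (a point): the middle of the glass, at half the rim's thickness, 8 mm above the lens's underside. The lens balances about 70 mm behind this point, in the handle near the neck
- shelf: low plywood desk shelf, fixed: a board 300 mm wide (y), 220 deep (x), 12 thick on two side cheeks, 40 mm clear beneath, open at front and back. Top 52 mm above the table; a paper pad and a small tube on its rear half. Origin on the table under the middle of its front edge; x points from front to rear, away from the robot
- mat: green cutting mat with a grid, 380 mm (x) by 300 mm (y), 3 mm thick, fixed on the table. Origin under its middle. It and the shelf lie side by side, either one on the left
- nut_large: the largest hex nut, the one to look at: steel, 46 mm across flats, 24 mm high, hole 26 mm, lying flat and loose on the mat. Origin at the middle of its underside, on the axis of the hole
- nut_medium: steel hex nut, 36 mm across flats, 19 mm high, loose on the mat. Origin at the middle of its underside. Leave it
- nut_small: steel hex nut, 24 mm across flats, 13 mm high, loose on the mat. Origin at the middle of its underside. Leave it
- gauge: height gauge standing loose (1.75 kg) on the far part of the mat: dark base 85 by 55 mm, upright steel beam to 228 mm above the mat with a grey slider on it, from which a thin pointed scriber, the pointer, reaches out level to -x. Origin at the middle of the base's underside
- gauge_height (a joint): how far the gauge's slider has been raised from its lowest setting (m); the pointer's tip is 90 mm plus this above the mat. It is clamped by friction; do not change it
- pointer_tip (a point): the tip of the height gauge's pointer, 72 mm out from the middle of the base, 90 to 140 mm above the mat; its height is the focus height for the middle of the lens's rim
- bolt_stool: small model of a stool on the far part of the mat: an upright threaded bolt with a nut and three pins that carry a disc 72 mm across, 103 mm high in all, loose. Origin at the middle of its underside. Leave it

How it is judged:
By the outcome, as a careful person would: the job done as asked, in the order asked, and still so for the second after the job is handed in, while the arm keeps its last pose, push and grip.
It also fails if it takes over 48 s, if anything falls off the work surface, if the arm or the gripper's body presses on something with over 40 N, if the wrist force passes 120 N, or if a joint passes its speed limit or range.

## Robot

A 7-joint arm with a two-finger parallel gripper is mounted at the origin on the work surface. World frame = base frame: x ahead of the robot, y to its left, z up, the work surface at z = 0. Lengths are in m, angles in rad, forces in N, time in s.
With the tool pointing down it reaches from about 0.425 to 0.825 m from the base axis. Payload 3.6 kg.
Tool frame: the origin (TCP) lies at the very end of the fingers, on their centre line; the grasp point (between the pads) lies 19 mm behind it; z points along the fingers, y is the line along which they close (so a half turn about z gives the same grasp; the last joint's range is limited). The gripper opens to 85 mm and grips with 20 to 120 N. Pads are 22 mm wide; open, the fingers measure 114 mm over their backs; the gripper's body (76 mm by 85 mm) begins 54 mm behind the grasp point. The pads swing forward as they close: fully open they stand 13 mm farther back than shut.
Start: joints at [-1.131, 0.615, -0.013, 1.423, 0.008, 1.103, -0.04], TCP at [0.292, 0.58, 0.196] pointing down, gripper open.
Joint ranges: [-3.12, 3.12], [-0.3, 2.06], [-1.34, 1.32], [0.26, 2.42], [-1.36, 4.5], [0.01, 1.98], [-2.84, 2.84]. Speed limits (rad/s): [2.79, 2.79, 3.14, 3.14, 3.14, 3.14, 3.14].

## Interface

Orientations are given as a 3x3 rotation matrix whose columns are the frame's x, y, z axes.
In Python, from cell import r, eyes, ticket, finder gives the robot as it stands.
- The arm moves only by the tool servo_tool, never from a script. Its argument "series" is a list of rows, each a list of 2 entries, a list of its own where there are three numbers: the shift along the world's x, y, z in units of 40 mm (1.0 is 40 mm), then the turn about the world's z in units of 5 degrees (1.0 is 5 degrees). A call has exactly 8 rows; each row is the pose to reach, as a shift and turn from the pose commanded when the call began; what a row does not reach only later rows make up. A row lasts 1/12 s, in which the tool goes at most 41.7 mm and 7.16 degrees, less where a joint would pass 70% of its speed; a pose out of reach is approached as far as the arm can. A call with a gripper value outside its range is refused whole. "fingers" is the opening, from 0 (shut) to 1 (fully open), set as the call begins (left out, the last holds). The fingers move at their own pace and stop on an object; "squeeze" is the grip in N (left out, the last holds). Time passes only in rows, so rows that repeat a pose let the fingers close, or fill a call up. It gives the time, the measured TCP pose, the force, the opening and the grip force at its end, in the units of the state.
- r.get_state(): the state, without advancing time (a new reading comes with each control period).
- eyes.capture(name): name is "scene" or "top"; returns a dict with "frame" (384x512x3 uint8, red, green, blue), "mtx" (3x3 intrinsics, pixels), "D" ([k1, k2, p1, p2, k3] as OpenCV has them; the pictures are not rectified), "T" (4x4, takes a point from camera to world coordinates). Camera axes: x right, y up, looking along -z (the intrinsics and any distortion apply to the point x, -y, -z); pixel columns grow to the right and rows downward; lengths in m; the calibration is good to about 2 mm. A picture is of the moment at which its call begins. There is no depth.
- ticket.sign_off(): hands the job in; it is judged then, once.
Trained networks look in a picture, given as the dict that the camera call returned (one of the last four; its "shot" number tells which), for a name from the list of things; names that differ only in an ending like _2 or _b are one class to them, and where a whole thing is asked for, a point or a joint stands for the part that bears it (a point fixed in the world has none). Each returns a list of dicts, best first, with "confidence" (0 to 1); they miss things now and then, are a little off and sometimes report something else, mostly with a low value. They report only what shows in the picture. A call takes as long as a camera call.
- finder.boxes_of(target, picture): "extent" ([left, top, width, height] in pixels, round what is visible of it).
The state is a dict: "t": time; "q": joint angles; "dq": joint speeds; "joint_torque": joint torques, N m; "position": TCP position; "tcp_rot": TCP orientation; "force": force on the tool from outside, world axes, zero at the start; "torque": the same for the moment, N m; "gripper_width": finger opening in m; "grip_force": force on a finger pad.
Only numpy, scipy, OpenCV 4.12 (cv2) and the standard library are available. Lean on these libraries where they do the work, as an engineer would, in place of code of your own. Each camera call takes 0.05 s, during which the arm holds its last target. There are 200 camera calls.

## Working session

There is one attempt and no reset: what is moved stays moved. The work goes in short steps, Python scripts to look and compute and a tool call to move; the robot and the scene stay as the last step left them, time stands still between calls to the robot, and variables do not carry over. Pictures are saved under pics/ and viewed, at most 10 in all, crops included, and the job is handed in when it is done.

Besides the shell and the picture viewer there is one more tool, called after "Call:" as name(argument=value, ...), one argument or row to a line, values as JSON. servo_tool: Moves the arm, as the interface text tells. Its arguments: {"type":"object","properties":{"series":{"type":"array"},"fingers":{"type":"number"},"squeeze":{"type":"number"}},"required":["series"]}

```bash
mkdir -p pics; cat > h.py <<'E'
import numpy as np, cv2
from cell import r, eyes, ticket, finder
def ray(c,uv):
    p=cv2.undistortPoints(np.array([[uv]],float),np.array(c["mtx"]),np.array(c["D"]))[0,0]
    T=np.array(c["T"]); return T[:3,3], T[:3,:3]@np.array([p[0],-p[1],-1.])
def at(c,uv,z):
    o,d=ray(c,uv); return o+d*(z-o[2])/d[2]
def proj(c,P):
    T=np.array(c["T"]); q=(np.array(P,float).reshape(-1,3)-T[:3,3])@T[:3,:3]
    q=q*[1,-1,-1]
    return cv2.projectPoints(q,np.zeros(3),np.zeros(3),np.array(c["mtx"]),np.array(c["D"]))[0][:,0]
def tri(l):
    A=np.zeros((3,3));b=np.zeros(3)
    for o,d in l:
        d=d/np.linalg.norm(d);M=np.eye(3)-np.outer(d,d);A+=M;b+=M@o
    return np.linalg.solve(A,b)
def save(img,name,s=1): cv2.imwrite("pics/"+name,cv2.resize(img[:,:,::-1],None,fx=s,fy=s,interpolation=cv2.INTER_CUBIC))
E
cat > a.py <<'E'
from h import *
import pickle
P={n:eyes.capture(n) for n in("scene","top")}
pickle.dump(P,open("p0.pkl","wb"))
for n,c in P.items():
    save(c["frame"],n+"0.png",1.5); print(n,np.round(np.array(c["T"])[:3,3],3))
    for t in "lens lens_centre shelf mat nut_large nut_medium nut_small gauge pointer_tip bolt_stool".split():
        for b in finder.boxes_of(t,c)[:2]: 
            e=b["extent"]; print(t,round(b["confidence"],2),np.round(e),np.round(at(c,(e[0]+e[2]/2,e[1]+e[3]/2),0.01),3))
s=r.get_state(); print(s["t"],s["position"],np.round(s["tcp_rot"],3),s["gripper_width"])
E
python3 a.py
```

```text
scene [ 1.023 -0.151  0.8  ]
lens 0.72 [165. 173.  32.  54.] [ 0.532 -0.141  0.01 ]
lens_centre 0.58 [168. 172.  32.  52.] [ 0.532 -0.134  0.01 ]
lens_centre 0.38 [ 94. 204. 198. 168.] [ 0.725 -0.176  0.01 ]
shelf 0.95 [ 96. 205. 196. 167.] [ 0.727 -0.174  0.01 ]
mat 0.81 [251.  98. 190. 173.] [0.628 0.197 0.01 ]
nut_large 0.72 [368. 133.  19.  25.] [0.564 0.313 0.01 ]
nut_medium 0.73 [281. 155.  19.  18.] [0.536 0.108 0.01 ]
nut_medium 0.64 [ 96. 204. 196. 169.] [ 0.727 -0.175  0.01 ]
nut_small 0.65 [324. 145.  11.  14.] [0.541 0.202 0.01 ]
gauge 0.68 [368. 156.  64.  80.] [0.699 0.29  0.01 ]
pointer_tip 0.77 [389. 156.  37.  45.] [0.665 0.329 0.01 ]
bolt_stool 0.68 [323. 190.  33.  49.] [0.688 0.15  0.01 ]
bolt_stool 0.38 [ 96. 203. 196. 169.] [ 0.725 -0.173  0.01 ]
top [0.603 0.024 0.938]
lens 0.82 [312. 207.  36.  76.] [ 0.537 -0.137  0.01 ]
lens_centre 0.98 [313. 211.  37.  67.] [ 0.538 -0.14   0.01 ]
shelf 0.77 [281. 105. 145. 112.] [ 0.724 -0.187  0.01 ]
shelf 0.21 [125. 132.  24.  46.] [0.726 0.289 0.01 ]
mat 0.8 [ 98. 127. 155. 181.] [0.589 0.201 0.01 ]
nut_large 0.82 [114. 216.  27.  26.] [0.563 0.305 0.01 ]
nut_large 0.38 [210. 242.  19.  17.] [0.522 0.102 0.01 ]
nut_medium 0.74 [311. 210.  37.  73.] [ 0.534 -0.137  0.01 ]
nut_medium 0.46 [209. 238.  22.  19.] [0.526 0.103 0.01 ]
nut_small 0.65 [172. 238.   8.   8.] [0.536 0.198 0.01 ]
gauge 0.56 [119. 125.  52.  55.] [0.731 0.273 0.01 ]
pointer_tip 0.86 [122. 130.  26.  53.] [0.722 0.293 0.01 ]
bolt_stool 0.72 [190. 140.  39.  36.] [0.721 0.131 0.01 ]
bolt_stool 0.32 [310. 206.  40.  74.] [ 0.541 -0.138  0.01 ]
1.1 [0.29249236 0.58044936 0.19560809] [[-0.893  0.45  -0.   ]
 [ 0.45   0.893 -0.   ]
 [ 0.    -0.    -1.   ]] 0.08565287464198838
```

View both.

```bash
python3 - <<'E'
import pickle
from h import save
P=pickle.load(open("p0.pkl","rb"))
import numpy as np
save(P["top"]["frame"][90:320,90:440],"topc.png",2.28)
save(P["scene"]["frame"][90:300,150:450],"scenec.png",2.6)
E
```

```text
(no output)
```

View pics/topc.png

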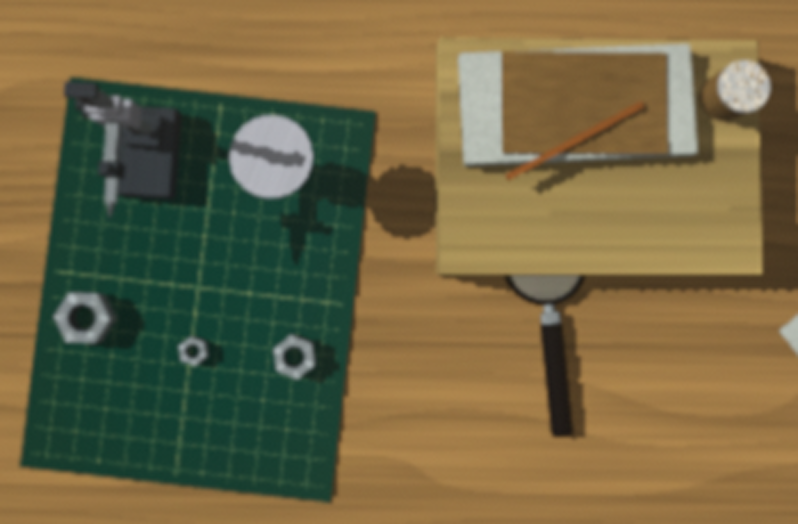

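View pics/scenec.png

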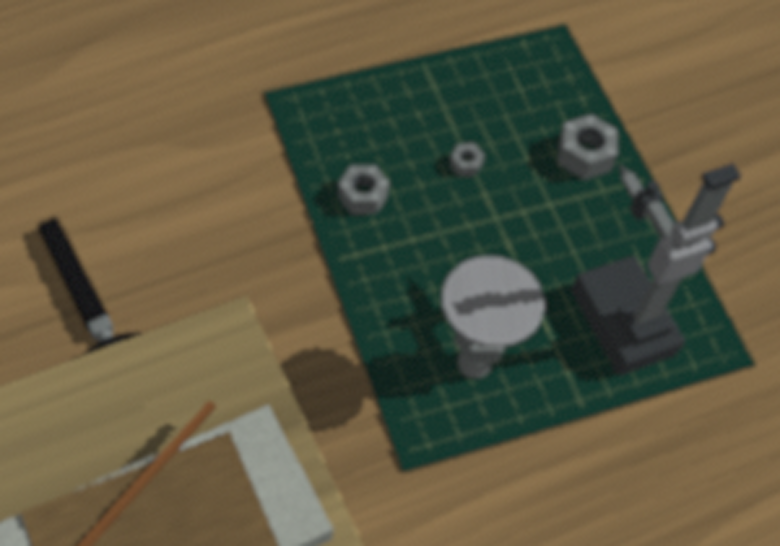

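```bash
cat > m.py <<'E'
import pickle
from h import *
P=pickle.load(open("p0.pkl","rb")); T,S=P["top"],P["scene"]
t=lambda x,y:((x+.5)/2.28-.5+90,(y+.5)/2.28-.5+90)
s=lambda x,y:((x+.5)/2.6-.5+150,(y+.5)/2.6-.5+90)
f=lambda a:np.round(a,4)
a,b=ray(T,t(109,213)),ray(S,s(625,171)); p=tri([a,b]); print("tip",f(p),proj(T,p)-t(109,213),proj(S,p)-s(625,171))
print("nut",f(at(T,t(82,318),.027)),f(at(S,s(591,139),.027)), f(tri([ray(T,t(82,318)),ray(S,s(591,139))])))
print("handle end",f(at(T,t(562,435),.016)),f(at(S,s(48,222),.016)))
print("handle front",f(at(T,t(551,322),.016)),f(at(S,s(97,322),.016)))
print("rim bottom",f(at(T,t(545,304),.014)),"sides",f(at(T,t(507,281),.014)),f(at(T,t(584,281),.014)))
print("shelf front",f(at(T,t(438,275),.052)),f(at(T,t(762,275),.052)),f(at(S,s(248,300),.052)))
print("gauge far side corners; stool top",f(at(T,t(271,156),.106)),f(at(S,s(493,301),.106)))
E
python3 m.py
```

```text
tip [0.6571 0.2569 0.1195] [[-1.03022426 -0.55540751]] [[-1.14632189  0.08036667]]
nut [0.5629 0.303  0.027 ] [0.5675 0.3048 0.027 ] [0.5635 0.3065 0.0211]
handle end [ 0.4612 -0.1514  0.016 ] [ 0.467  -0.1497  0.016 ]
handle front [ 0.5681 -0.1392  0.016 ] [ 0.5726 -0.1391  0.016 ]
rim bottom [ 0.5851 -0.1335  0.014 ] sides [ 0.6063 -0.0967  0.014 ] [ 0.6078 -0.1708  0.014 ]
shelf front [ 0.6103 -0.0284  0.052 ] [ 0.6165 -0.3287  0.052 ] [ 0.6182 -0.0282  0.052 ]
gauge far side corners; stool top [0.7092 0.1209 0.106 ] [0.713  0.1215 0.106 ]
```

Call:
servo_tool(
  series=[
    [[0.32,-0.86,0],0.8],
    [[0.64,-1.72,0],1.6],
    [[0.96,-2.58,0],2.5],
    [[1.28,-3.44,0],3.3],
    [[1.59,-4.3,0],4.1],
    [[1.91,-5.16,0],4.9],
    [[2.23,-6.02,0],5.8],
    [[2.54,-6.88,0],6.6],
  ],
  fingers=0.6,
)

```text
t: 1.77
position: [0.3947, 0.3036, 0.1959]
tcp_rot: [[-0.994, -0.113, 0.001], [-0.113, 0.994, 0.0], [-0.001, 0.0, -1.0]]
force: [-0.3, 0.5, 0.5]
gripper_width: 0.0509
grip_force: 0.0
```

Call:
servo_tool(
  series=[
    [[0.32,-0.86,0],0],
    [[0.64,-1.72,0],0],
    [[0.96,-2.58,0],0],
    [[1.28,-3.44,0],0],
    [[1.59,-4.3,0],0],
    [[1.91,-5.16,0],0],
    [[2.23,-6.02,0],0],
    [[2.54,-6.88,0],0],
  ],
)

```text
t: 2.43
position: [0.4963, 0.0283, 0.196]
tcp_rot: [[-0.994, -0.109, 0.001], [-0.109, 0.994, 0.0], [-0.001, -0.0, -1.0]]
force: [0.3, 1.0, 0.2]
gripper_width: 0.0512
grip_force: 0.0
```

Call:
servo_tool(
  series=[
    [[0.32,-0.86,0],0],
    [[0.64,-1.72,0],0],
    [[0.96,-2.58,-0.2],0],
    [[1.28,-3.3,-0.7],0],
    [[1.45,-3.9,-1.3],0],
    [[1.56,-4.2,-1.9],0],
    [[1.58,-4.26,-2.2],0],
    [[1.58,-4.26,-2.2],0],
  ],
)

```text
t: 3.1
position: [0.5565, -0.1419, 0.1044]
tcp_rot: [[-0.994, -0.106, -0.007], [-0.106, 0.994, 0.001], [0.006, 0.001, -1.0]]
force: [-0.6, -0.0, 0.4]
gripper_width: 0.0514
grip_force: 0.0
```

```bash
cat > look.py <<'E'
import sys
from h import *
import pickle
P={n:eyes.capture(n) for n in("scene","top")}
pickle.dump(P,open(sys.argv[1]+".pkl","wb"))
s=r.get_state(); print(s["position"],np.round(s["tcp_rot"],4).tolist(),s["gripper_width"],np.round(s["force"],2))
x=[int(v) for v in sys.argv[2:10]]
A=[P["scene"]["frame"][x[0]:x[1],x[2]:x[3]],P["top"]["frame"][x[4]:x[5],x[6]:x[7]]]
A=[cv2.resize(a,(400,400),interpolation=cv2.INTER_CUBIC) for a in A]
save(np.hstack(A),sys.argv[1]+".png",1)
E
python3 look.py g1 130 250 120 240 180 300 280 400
```

```text
[ 0.5589703  -0.13987658  0.10764559] [[-0.994, -0.1093, -0.0003], [-0.1093, 0.994, 0.0006], [0.0003, 0.0006, -1.0]] 0.051143069285417155 [0.04 1.02 1.36]
```

View pics/g1.png

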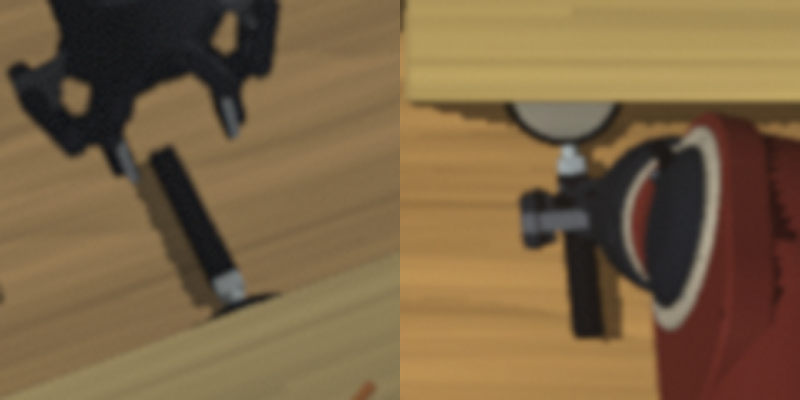

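```bash
python3 - <<'E'
import pickle
from h import *
P=pickle.load(open("g1.pkl","rb")); S,T=P["scene"],P["top"]
s=lambda x,y:((x+.5)/3.333-.5+120,(y+.5)/3.333-.5+130)
for z in(.108,.114,.12): print(z,np.round(at(S,s(133,181),z),4),np.round(at(S,s(236,137),z),4))
print(np.round(proj(S,[.559,-.14,.1076])-[119.5,129.5],1)*3.333)
# handle axis in scene: end & front at z .016
for uv in[(162,155),(221,277)]: print(np.round(at(S,s(*uv),.016),4))
E
```

```text
0.108 [ 0.5455 -0.1704  0.108 ] [ 0.5391 -0.1073  0.108 ]
0.114 [ 0.5496 -0.1703  0.114 ] [ 0.5433 -0.1077  0.114 ]
0.12 [ 0.5538 -0.1701  0.12  ] [ 0.5475 -0.1081  0.12  ]
[[191.6475 183.315 ]]
[ 0.4698 -0.1502  0.016 ]
[ 0.5701 -0.1405  0.016 ]
```

Call:
servo_tool(
  series=[
    [[0,-0.03,-0.6],0],
    [[0,-0.03,-1.2],0],
    [[0,-0.03,-1.7],0],
    [[0,-0.03,-2.1],0],
    [[0,-0.03,-2.4],0],
    [[0,-0.03,-2.55],0],
    [[0,-0.03,-2.6],0],
    [[0,-0.03,-2.6],0],
  ],
)

```text
t: 3.87
position: [0.5596, -0.1413, 0.0042]
tcp_rot: [[-0.994, -0.11, 0.001], [-0.11, 0.994, -0.0], [-0.001, -0.0, -1.0]]
force: [0.1, 0.1, -0.1]
gripper_width: 0.0511
grip_force: 0.0
```

Call:
servo_tool(
  series=[
    [[0,0,0],0],
    [[0,0,0],0],
    [[0,0,0],0],
    [[0,0,0],0],
    [[0,0,0],0],
    [[0,0,0],0],
    [[0,0,0],0],
    [[0,0,0],0],
  ],
  fingers=0,
  squeeze=60,
)

```text
t: 4.53
position: [0.5589, -0.1416, 0.0036]
tcp_rot: [[-0.994, -0.109, -0.0], [-0.109, 0.994, -0.0], [0.0, -0.0, -1.0]]
force: [0.3, 0.9, -0.1]
gripper_width: 0.0001
grip_force: 0.0
```

```bash
python3 look.py g2 150 250 130 230 180 300 280 400
```

```text
[ 0.55884944 -0.14153312  0.00355368] [[-0.994, -0.109, -0.0001], [-0.109, 0.994, -0.0], [0.0001, -0.0, -1.0]] -6.77127340227364e-06 [0.17 0.53 0.09]
```

View pics/g2.png

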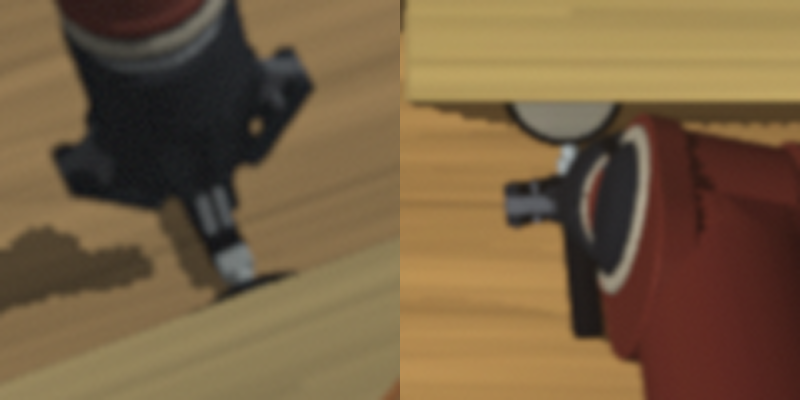

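```bash
python3 - <<'E'
import pickle
from h import *
P=pickle.load(open("g2.pkl","rb")); S,T=P["scene"],P["top"]
s=lambda x,y:((x+.5)/4-.5+130,(y+.5)/4-.5+150)
for z in(.004,.016,.02,.025,.03): print(z,np.round(at(S,s(217,236),z),4))
print((proj(S,[[.559,-.1415,.0036],[.559,-.1415,.016],[.559,-.1415,.026]])-[129.5,149.5])*4)
save(S["frame"][175:225,155:205],"g2z.png",10)
print(finder.boxes_of("lens",eyes.capture("top"))[:1], r.get_state()["t"],np.round(r.get_state()["q"],3))
E
```

```text
0.004 [ 0.5521 -0.1416  0.004 ]
0.016 [ 0.5592 -0.1417  0.016 ]
0.02 [ 0.5616 -0.1418  0.02  ]
0.025 [ 0.5646 -0.1418  0.025 ]
0.03 [ 0.5675 -0.1419  0.03  ]
[[221.55488293 247.57569535]
 [217.77060068 235.9896525 ]
 [214.65649863 226.44388542]]
[{'extent': [309.7, 205.4, 38.9, 75.6], 'confidence': 0.66}] 4.7333 [ 0.234  0.75  -0.038  1.82   0.048  0.573  1.846]
```

View pics/g2z.png

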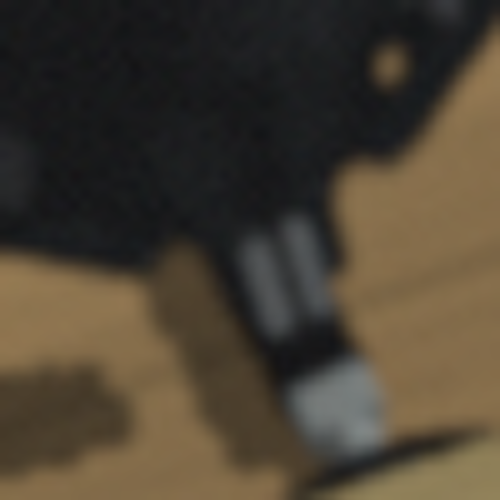

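Call:
servo_tool(
  series=[
    [[0,0,0],0],
    [[0,0,0],0],
    [[0,0,0],0],
    [[0,0,0],0],
    [[0,0,-0.06],0],
    [[0,0,-0.12],0],
    [[0,0,-0.18],0],
    [[0,0,-0.25],0],
  ],
  fingers=0.4,
  squeeze=20,
)

```text
t: 5.4
position: [0.5588, -0.1416, -0.0068]
tcp_rot: [[-0.994, -0.109, -0.0], [-0.109, 0.994, -0.0], [0.0, -0.0, -1.0]]
force: [0.5, -0.2, 0.7]
gripper_width: 0.034
grip_force: 0.0
```

Call:
servo_tool(
  series=[
    [[0,0,-0.03],0],
    [[0,0,-0.06],0],
    [[0,0,-0.09],0],
    [[0,0,-0.12],0],
    [[0,0,-0.12],0],
    [[0,0,-0.12],0],
    [[0,0,-0.12],0],
    [[0,0,-0.12],0],
  ],
)

```text
t: 6.07
position: [0.559, -0.1416, -0.0111]
tcp_rot: [[-0.994, -0.109, 0.0], [-0.109, 0.994, -0.0], [-0.0, -0.0, -1.0]]
force: [0.5, 0.2, -0.7]
gripper_width: 0.0342
grip_force: 0.0
```

Call:
servo_tool(
  series=[
    [[0,0,0],0],
    [[0,0,0],0],
    [[0,0,0],0],
    [[0,0,0],0],
    [[0,0,0],0],
    [[0,0,0],0],
    [[0,0,0],0],
    [[0,0,0],0],
  ],
  fingers=0,
  squeeze=25,
)

```text
t: 6.73
position: [0.5588, -0.1416, -0.0112]
tcp_rot: [[-0.994, -0.109, -0.0], [-0.109, 0.994, -0.0], [0.0, -0.0, -1.0]]
force: [1.0, 1.0, 0.2]
gripper_width: -0.0005
grip_force: 0.0
```

```bash
python3 look.py g3 170 230 150 210 195 285 290 380
```

```text
[ 0.55886973 -0.14153197 -0.01121493] [[-0.994, -0.109, -0.0001], [-0.109, 0.994, -0.0], [0.0001, -0.0, -1.0]] -0.00038743107050406476 [-0.33 -0.74  0.28]
```

View pics/g3.png

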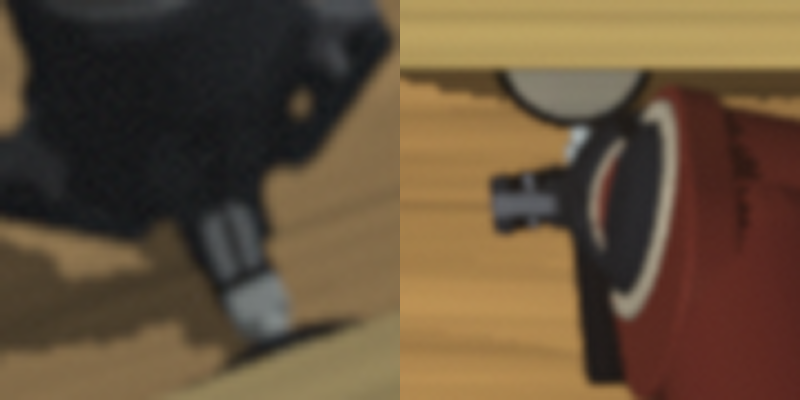

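Call:
servo_tool(
  series=[
    [[0,0,0],0],
    [[0,0,0],0],
    [[0,0,0],0],
    [[0,0,0],0],
    [[0,0,-0.05],0],
    [[0,0,-0.1],0],
    [[0,0,-0.15],0],
    [[0,0,-0.2],0],
  ],
  fingers=0.4,
)

```text
t: 7.5
position: [0.5588, -0.1415, -0.0195]
tcp_rot: [[-0.994, -0.109, -0.0], [-0.109, 0.994, 0.0], [0.0, 0.0, -1.0]]
force: [-0.1, -1.0, 0.4]
gripper_width: 0.0344
grip_force: 0.0
```

```bash
python3 look.py g4 170 230 150 210 195 285 290 380; python3 - <<'E'
from h import *
import pickle
P=pickle.load(open("g4.pkl","rb"));S=P["scene"]
k=6.667
for x in(.559,.570):
  for y in(-.1245,-.1585):
    print(x,y,[np.round((proj(S,[x,y,z])[0]-[149.5,169.5])*k).tolist() for z in(-.018,0,.016,.03)])
E
```

```text
[ 0.55847568 -0.14148569 -0.01971569] [[-0.994, -0.109, -0.001], [-0.109, 0.994, 0.0001], [0.001, 0.0002, -1.0]] 0.03387777862376545 [0.39 0.47 0.73]
0.559 -0.1245 [[297.0, 294.0], [289.0, 267.0], [282.0, 242.0], [276.0, 219.0]]
0.559 -0.1585 [[196.0, 330.0], [186.0, 303.0], [177.0, 278.0], [169.0, 256.0]]
0.57 -0.1245 [[308.0, 323.0], [300.0, 296.0], [293.0, 271.0], [286.0, 249.0]]
0.57 -0.1585 [[205.0, 358.0], [196.0, 332.0], [187.0, 308.0], [179.0, 286.0]]
```

View pics/g4.png

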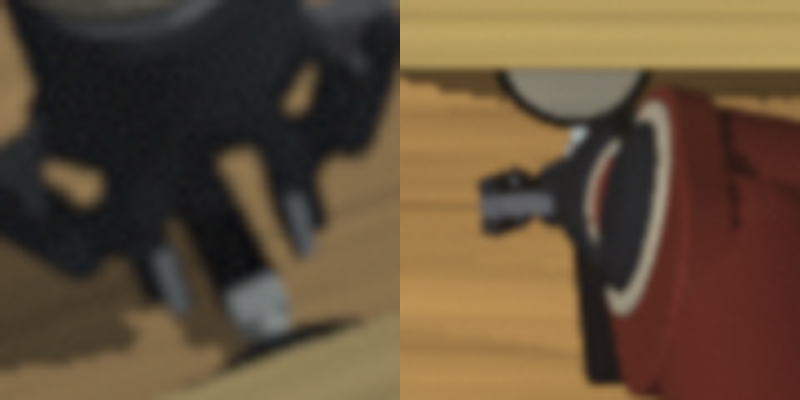

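Call:
servo_tool(
  series=[
    [[0,0,-0.04],0],
    [[0,0,-0.08],0],
    [[0,0,-0.12],0],
    [[0,0,-0.16],0],
    [[0,0,-0.2],0],
    [[0,0,-0.2],0],
    [[0,0,-0.2],0],
    [[0,0,-0.2],0],
  ],
)

```text
t: 8.27
position: [0.559, -0.1416, -0.0272]
tcp_rot: [[-0.994, -0.109, 0.0], [-0.109, 0.994, -0.0], [-0.0, -0.0, -1.0]]
force: [0.0, 0.1, -0.2]
gripper_width: 0.0343
grip_force: 0.0
```

Call:
servo_tool(
  series=[
    [[0,0,0],0],
    [[0,0,0],0],
    [[0,0,0],0],
    [[0,0,0],0],
    [[0,0,0],0],
    [[0,0,0],0],
    [[0,0,0],0],
    [[0,0,0],0],
  ],
  fingers=0,
  squeeze=25,
)

```text
t: 8.93
position: [0.5591, -0.1416, -0.027]
tcp_rot: [[-0.994, -0.109, 0.0], [-0.109, 0.994, -0.0], [-0.0, -0.0, -1.0]]
force: [0.5, 0.2, 3.4]
gripper_width: 0.0189
grip_force: 27.1
```

Call:
servo_tool(
  series=[
    [[0,0,0],0],
    [[0,0,0],0],
    [[0,0,0],0],
    [[0,0,-0.02],0],
    [[0,0,-0.04],0],
    [[0,0,-0.06],0],
    [[0,0,-0.08],0],
    [[0,0,-0.08],0],
  ],
  fingers=0.35,
)

```text
t: 9.6
position: [0.5587, -0.1415, -0.0307]
tcp_rot: [[-0.994, -0.109, -0.0], [-0.109, 0.994, 0.0], [0.0, 0.0, -1.0]]
force: [0.3, 0.6, 0.0]
gripper_width: 0.0303
grip_force: 0.0
```

Call:
servo_tool(
  series=[
    [[0,0,0],0],
    [[0,0,0],0],
    [[0,0,0],0],
    [[0,0,0],0],
    [[0,0,0],0],
    [[0,0,0],0],
    [[0,0,0],0],
    [[0,0,0],0],
  ],
  fingers=0,
  squeeze=25,
)

```text
t: 10.27
position: [0.5589, -0.1416, -0.0304]
tcp_rot: [[-0.994, -0.109, 0.0], [-0.109, 0.994, -0.0], [0.0, -0.0, -1.0]]
force: [-0.2, -0.1, 0.1]
gripper_width: 0.0193
grip_force: 26.0
```

Call:
servo_tool(
  series=[
    [[0,0,0],0],
    [[0,0,0],0],
    [[0,0,0.03],0],
    [[0,0,0.08],0],
    [[0,0,0.14],0],
    [[0,0,0.2],0],
    [[0,0,0.24],0],
    [[0,0,0.25],0],
  ],
  squeeze=60,
)

```text
t: 10.93
position: [0.5591, -0.1416, -0.02]
tcp_rot: [[-0.994, -0.109, 0.001], [-0.109, 0.994, -0.0], [-0.001, -0.0, -1.0]]
force: [-0.1, -0.3, -2.3]
gripper_width: 0.0181
grip_force: 59.9
```

```bash
python3 look.py g5 160 240 145 225 195 285 290 380
```

```text
[ 0.55897876 -0.14158451 -0.020243  ] [[-0.994, -0.109, 0.0002], [-0.109, 0.994, -0.0001], [-0.0002, -0.0001, -1.0]] 0.018019768835104574 [-0.02  0.09 -1.9 ]
```

View pics/g5.png

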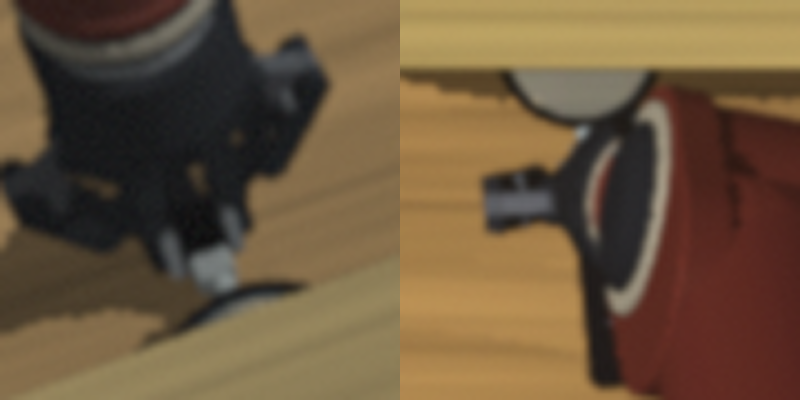

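Call:
servo_tool(
  series=[
    [[-0.12,-0.01,0],0],
    [[-0.35,-0.04,0],0],
    [[-0.7,-0.08,0],0],
    [[-1.1,-0.12,0],0],
    [[-1.5,-0.16,0],0],
    [[-1.9,-0.21,0],0],
    [[-2.2,-0.24,0],0],
    [[-2.3,-0.25,0],0],
  ],
)

```text
t: 11.7
position: [0.4628, -0.152, -0.0205]
tcp_rot: [[-0.994, -0.107, -0.005], [-0.107, 0.994, 0.0], [0.005, 0.001, -1.0]]
force: [0.1, 0.6, -1.6]
gripper_width: 0.0182
grip_force: 59.9
```

Call:
servo_tool(
  series=[
    [[0,0,0.15],0],
    [[0,0,0.5],0],
    [[0,0.05,1.0],0],
    [[0,0.2,1.5],0],
    [[0,0.5,2.0],0],
    [[0,0.95,2.35],0],
    [[0,1.5,2.55],0],
    [[0,2.1,2.6],0],
  ],
)

```text
t: 12.37
position: [0.4692, -0.0674, 0.086]
tcp_rot: [[-0.994, -0.108, 0.006], [-0.108, 0.994, -0.001], [-0.006, -0.001, -1.0]]
force: [0.0, 0.2, -2.6]
gripper_width: 0.0184
grip_force: 59.9
```

Call:
servo_tool(
  series=[
    [[0.05,0.7,0],0],
    [[0.1,1.4,0],0],
    [[0.15,2.1,0],0],
    [[0.2,2.8,0],0],
    [[0.26,3.5,0],0],
    [[0.33,4.2,0],0],
    [[0.4,4.9,0],0],
    [[0.46,5.6,0],0],
  ],
)

```text
t: 13.03
position: [0.486, 0.1587, 0.0843]
tcp_rot: [[-0.994, -0.11, 0.002], [-0.11, 0.994, 0.001], [-0.002, 0.001, -1.0]]
force: [0.4, -0.0, -1.8]
gripper_width: 0.0184
grip_force: 59.9
```

Call:
servo_tool(
  series=[
    [[0.05,0.7,0],0],
    [[0.1,1.4,0],0],
    [[0.15,2.05,0],0],
    [[0.19,2.6,0],0],
    [[0.21,3.0,0],0],
    [[0.22,3.3,0],0],
    [[0.23,3.45,0],0],
    [[0.23,3.5,0],0],
  ],
)

```text
t: 13.7
position: [0.4945, 0.2972, 0.0836]
tcp_rot: [[-0.994, -0.11, 0.0], [-0.11, 0.994, 0.0], [-0.0, 0.0, -1.0]]
force: [-0.2, -1.0, -2.3]
gripper_width: 0.018
grip_force: 59.9
```

```bash
python3 look.py g6 110 220 330 440 125 265 95 235
```

```text
[0.49463398 0.2952803  0.08352036] [[-0.9942, -0.1079, -0.0002], [-0.1079, 0.9942, -0.0012], [0.0004, -0.0012, -1.0]] 0.018230283111330316 [ 0.22  0.65 -1.31]
```

View pics/g6.png

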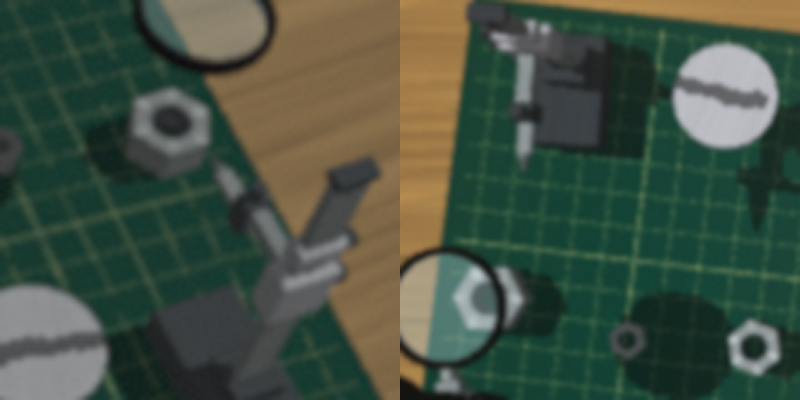

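```bash
cat > fit.py <<'E'
import pickle,sys
from h import *
from scipy.optimize import minimize
from scipy.ndimage import map_coordinates as mc
a=np.linspace(0,2*np.pi,120,endpoint=False)
def ringmean(g,c,x,y,z,r):
    q=proj(c,np.c_[x+r*np.cos(a),y+r*np.sin(a),np.full(a.size,z)])
    return mc(g,[q[:,1],q[:,0]],order=1).mean()
def gray(c): return c["frame"].astype(float).mean(2)
def best(f,x0):
    return min((minimize(f,[x0[0]+i,x0[1]+j],method="Nelder-Mead",options=dict(xatol=1e-4,fatol=1e-3)) for i in(-.006,0,.006) for j in(-.006,0,.006)),key=lambda m:m.fun)
def lens(c,z,x0):   # dark rim, upper face; far-handle side included
    g=gray(c); return best(lambda p:np.mean([ringmean(g,c,*p,z+.006,r) for r in(.038,.0395)])-.5*ringmean(g,c,*p,z+.006,.032)-.0*1,x0)
def nut(c,x0):
    g=gray(c); return best(lambda p:np.mean([ringmean(g,c,*p,.027,r) for r in(.002,.006,.009)])-np.mean([ringmean(g,c,*p,.027,r) for r in(.016,.018,.020)]),x0)
if __name__=="__main__":
    P0=pickle.load(open("p0.pkl","rb")); P=pickle.load(open(sys.argv[1]+".pkl","rb")); z=float(sys.argv[2])
    N={};L={}
    for n in("top","scene"):
        m=nut(P0[n],(.565,.304)); N[n]=m.x; l=lens(P[n],z,(.565,.304)); L[n]=l.x
        print(n,"nut",m.x.round(4),round(m.fun,1),"lens",l.x.round(4),round(l.fun,1),"lens-nut",(l.x-m.x).round(4))
    def t(X,zz): return tri([(np.array(P[n]["T"])[:3,3],np.r_[X[n],zz]-np.array(P[n]["T"])[:3,3]) for n in X])
    print("tri nut",t(N,.027).round(4),"tri lens centre",(t(L,z+.006)-[0,0,.006]).round(4))
    if sys.argv[1]=="g6":
        k=400/140;k2=400/110
        for (u,v),(p,q) in[((523,165),(216,160)),((523,168),(214,157))]:
            print("tip",tri([ray(P["top"],((u-400+.5)/k-.5+95,(v+.5)/k-.5+125)),ray(P["scene"],((p+.5)/k2-.5+330,(q+.5)/k2-.5+110))]).round(4))
E
python3 fit.py g6 0.1222
```

```text
top nut [0.5635 0.3039] -113.3 lens [0.5608 0.3012] -25.0 lens-nut [-0.0027 -0.0027]
scene nut [0.567  0.3047] -70.6 lens [0.5672 0.3008] -15.1 lens-nut [ 0.0002 -0.0039]
tri nut [0.5638 0.3065 0.0221] tri lens centre [0.5609 0.3054 0.1134]
tip [0.6574 0.2533 0.1279]
tip [0.6554 0.2531 0.1281]
```

```bash
python3 - <<'E'
from fit import *
P=pickle.load(open("g6.pkl","rb")); out=[]
for n,c in(("scene",(389,154)),("top",(138,182))):
    f=P[n]["frame"]; u,v=c
    A=cv2.resize(f[v-15:v+15,u-20:u+20],(400,300),interpolation=cv2.INTER_CUBIC)
    l=lens(P[n],.1222,(.565,.304)).x; cu,cv=proj(P[n],[*l,.1282])[0].astype(int)
    y0,x0=max(cv-30,0),max(cu-40,0)
    B=cv2.resize(f[y0:y0+60,x0:x0+80],(400,300),interpolation=cv2.INTER_CUBIC)
    q=proj(P[n],np.c_[l[0]+.041*np.cos(a),l[1]+.041*np.sin(a),np.full(a.size,.1282)])
    for p in q[::3]: cv2.circle(B,(int((p[0]-x0+.5)*5),int((p[1]-y0+.5)*5)),1,(255,0,0),-1)
    print(n,"tip crop origin",u-20,v-15,"lens crop",x0,y0); out.append(np.vstack([A,B]))
save(np.hstack(out),"tip.png")
E
```

```text
scene tip crop origin 369 139 lens crop 345 83
top tip crop origin 118 167 lens crop 70 202
```

View pics/tip.png

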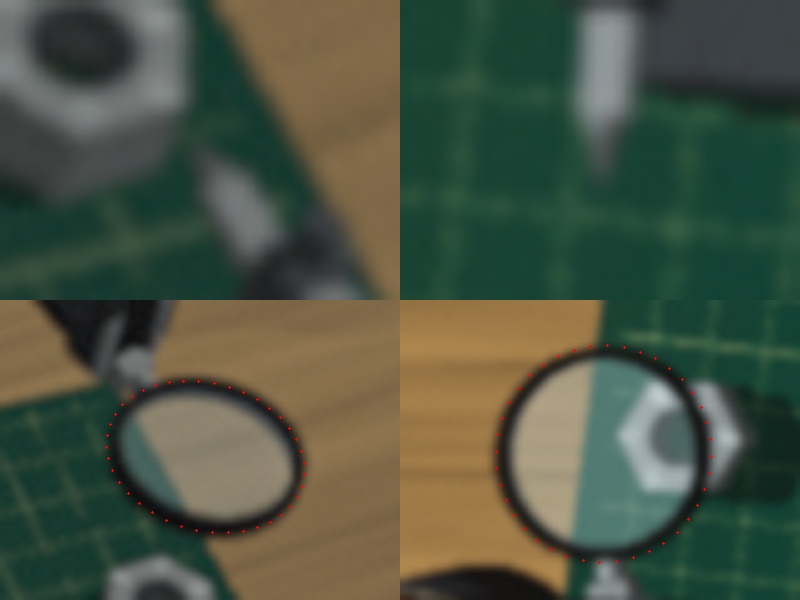

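```bash
cat > f2.py <<'E'
from fit import *
P0=pickle.load(open("p0.pkl","rb"))
def disc(c,x0):
    g=gray(c); return best(lambda p:ringmean(g,c,*p,.106,.039)-ringmean(g,c,*p,.106,.033),x0)
def shifted(c,d):
    c=dict(c); T=np.array(c["T"],float).copy(); T[:3,3]+=d; c["T"]=T; return c
def lens6(P,x0,d):
    S=shifted(P["scene"],d); cams=[(gray(P["top"]),P["top"]),(gray(S),S)]
    def f(p):
        t=p[3];w=p[4];yaw=np.radians(6.2)
        ux=np.array([np.cos(yaw)*np.cos(t),np.sin(yaw)*np.cos(t),np.sin(t)])
        uy=np.array([-np.sin(yaw)*np.cos(w),np.cos(yaw)*np.cos(w),np.sin(w)]); n=np.cross(ux,uy)
        s=0
        for g,c in cams:
            for r,wt in((.0375,1),(.0395,1),(.033,-.4),(.0435,-.4)):
                Q=np.array(p[:3])+.006*n+r*(np.cos(a)[:,None]*ux+np.sin(a)[:,None]*uy)
                q=proj(c,Q); v=mc(g,[q[:,1],q[:,0]],order=1); s+=wt*np.minimum(v,120).mean()
        return s
    return minimize(f,x0,method="Nelder-Mead",options=dict(xatol=1e-5,fatol=1e-3,maxiter=3000,initial_simplex=np.array([x0]+[np.array(x0)+np.eye(5)[i]*s for i,s in enumerate((.004,.004,.006,.05,.05))])))
D=[nut(P0["scene"],(.565,.304)).x-nut(P0["top"],(.565,.304)).x, disc(P0["scene"],(.711,.121)).x-disc(P0["top"],(.711,.121)).x]
d=-np.r_[np.mean(D,0),0]
if __name__=="__main__":
    print(np.round(D,4))
    P=pickle.load(open(sys.argv[1]+".pkl","rb"))
    tip=tri([ray(P["top"],(137.55,185.05)),ray(shifted(P["scene"],d),(388.25,153.75))])
    print("tip",tip.round(4),proj(P["top"],tip)-[137.55,185.05],proj(shifted(P["scene"],d),tip)-[388.25,153.75])
    m=lens6(P,[*[float(v) for v in sys.argv[2:5]],0,0],d); print("lens",m.x[:3].round(4),np.degrees(m.x[3:]).round(2),round(m.fun,1))
E
python3 f2.py g6 .562 .302 .12
```

```text
[[0.0035 0.0008]
 [0.0028 0.0009]]
tip [0.6522 0.2537 0.1244] [[-0.18558873 -0.09897609]] [[-0.20561399  0.01499064]]
lens [0.5606 0.3034 0.1172] [-0.97  1.73] 11.2
```

```bash
cat > f3.py <<'E'
from f2 import *
K=6
def hull(c,C,ux,uy,n,r,h,o):
    k=[((proj(c,C+s*h*n+r*(np.cos(a)[:,None]*ux+np.sin(a)[:,None]*uy))-o+.5)*K) for s in(-1,1)]
    return k
def fitl(P,x0,d,names=("top","scene"),tilt=True):
    cams=[]
    for n in names:
        c=P[n] if n=="top" else shifted(P[n],d)
        o=np.round(proj(c,x0[:3])[0])-40; u,v=o.astype(int)
        o0=np.maximum(o,0); u,v=o0.astype(int)
        cams.append((gray(c)[v:v+80,u:u+80],c,o0))
    def f(p):
        t,w=(p[4],p[5]) if tilt else (0,0); yaw=np.radians(6.2)
        ux=np.array([np.cos(yaw)*np.cos(t),np.sin(yaw)*np.cos(t),np.sin(t)])
        uy=np.array([-np.sin(yaw)*np.cos(w),np.cos(yaw)*np.cos(w),np.sin(w)]); n=np.cross(ux,uy); s=0
        def mask(shape,polys,both):
            M=[]
            for q in polys:
                m=np.zeros((shape[0]*K,shape[1]*K),np.uint8); cv2.fillConvexPoly(m,(q*16).astype(np.int32),1,shift=4); M.append(m)
            return M
        for g,c,o in cams:
            C=np.array(p[:3])
            def area(r,h,union):
                k=hull(c,C,ux,uy,n,r,h,o)
                if union: M=mask(g.shape,[cv2.convexHull(np.vstack(k).astype(np.float32))[:,0]],1); m=M[0]
                else: M=mask(g.shape,k,1); m=M[0]&M[1]
                return cv2.resize(m.astype(np.float32),(g.shape[1],g.shape[0]),interpolation=cv2.INTER_AREA)
            G=np.minimum(g,110); ri=p[3]
            dark=np.clip(area(.041,.006,1)-area(ri,.006,0),0,1)
            ring=np.clip(area(.044,.006,1)-area(.041,.006,1),0,1)+np.clip(area(ri,.006,0)-area(ri-.003,.006,0),0,1)
            s+=(G*dark).sum()/dark.sum()-(G*ring).sum()/ring.sum()
        return s
    st=(.004,.004,.006,.002,.04,.04); N=6 if tilt else 4
    x0=np.array(x0)[:N]
    return minimize(f,x0,method="Nelder-Mead",options=dict(xatol=1e-5,fatol=1e-3,maxiter=900,initial_simplex=np.array([x0]+[x0+np.eye(N)[i]*st[i] for i in range(N)])))
if __name__=="__main__":
    P=pickle.load(open(sys.argv[1]+".pkl","rb")); x0=[float(v) for v in sys.argv[2:5]]+[.036,0,0]
    for tl in(False,True):
        for dz in(-.004,.004):
            m=fitl(P,np.array(x0)+[0,0,dz,0,0,0],d,tilt=tl); print(tl,m.x[:4].round(4),np.degrees(m.x[4:]).round(2),round(m.fun,2))
    print("nut top cam",nut(P0["top"],(.565,.304)).x.round(4))
E
python3 f3.py g6 .562 .302 .12
```

```text
False [0.5606 0.3034 0.1228 0.0369] [] -71.57
False [0.5607 0.3037 0.1228 0.0367] [] -71.48
True [0.5607 0.3032 0.1233 0.0367] [0.08 0.6 ] -71.62
True [0.5609 0.3032 0.1236 0.0367] [-0.25 -0.03] -71.48
nut top cam [0.5635 0.3039]
```

Call:
servo_tool(
  series=[
    [[0.02,0,0.01],0],
    [[0.04,0.01,0.03],0],
    [[0.07,0.01,0.05],0],
    [[0.07,0.01,0.05],0],
    [[0.07,0.01,0.05],0],
    [[0.07,0.01,0.05],0],
    [[0.07,0.01,0.05],0],
    [[0.07,0.01,0.05],0],
  ],
)

```text
t: 14.47
position: [0.4972, 0.2968, 0.0856]
tcp_rot: [[-0.994, -0.109, -0.0], [-0.109, 0.994, -0.0], [0.0, -0.0, -1.0]]
force: [0.1, -0.2, -2.2]
gripper_width: 0.0179
grip_force: 59.9
```

```bash
python3 look.py g7 110 220 330 440 125 265 95 235; python3 f3.py g7 .563 .304 .124; python3 - <<'E'
from f2 import *
P=pickle.load(open("g7.pkl","rb"))
# tip/gauge unchanged? medium/stool region difference to start
for n,(u,v) in(("top",(138,170)),("scene",(400,175))):
    A=P[n]["frame"][v-12:v+12,u-12:u+12].astype(int);B=P0[n]["frame"][v-12:v+12,u-12:u+12].astype(int);print(n,abs(A-B).mean())
E
```

```text
[0.49721816 0.2968409  0.08554902] [[-0.994, -0.1091, -0.0001], [-0.1091, 0.994, -0.0001], [0.0002, -0.0001, -1.0]] 0.018148090375382894 [ 0.01 -0.39 -1.4 ]
False [0.5631 0.304  0.1246 0.0368] [] -72.76
False [0.5633 0.304  0.1244 0.0367] [] -72.73
True [0.5632 0.3043 0.1239 0.0364] [-0.78  0.59] -72.75
True [0.5633 0.304  0.1245 0.0367] [0.89 0.68] -72.57
nut top cam [0.5635 0.3039]
top 4.398726851851852
scene 2.2262731481481484
```

Centred within 0.5 mm, with the height matching the pointer tip (0.1244 m); I'm handing in.

```bash
python3 -c "
from cell import ticket
print(ticket.sign_off())"
```

```text
the job is handed in; nothing more can be done
None
```

I handed the job in with the lens held level over the largest nut: by the cameras its centre is within about 0.5 mm of the hole, at 0.124 m, matching the pointer tip to about 1 mm; the first two grasps closed empty above the handle because the fingertips are about 30 mm short of the stated TCP.

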